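Set the carving up for the depth gauge

ROBOT

A 6-joint arm with a two-finger parallel gripper is mounted at the origin on the work surface. World frame = base frame: x ahead of the robot, y to its left, z up, the work surface at z = 0. Lengths are in m, angles in rad, forces in N, time in s.
With the tool pointing down it reaches from about 0.3 to 0.875 m from the base axis. Payload 6.4 kg.
Tool frame: the origin (TCP) lies midway between the tips of the shut fingers; the grasp point (between the pads) lies 19 mm behind it; z points along the fingers, y is the line along which they close (so a half turn about z gives the same grasp; the last joint's range is limited). The gripper opens to 85 mm and grips with 20 to 120 N. Pads are 22 mm wide; open, the fingers measure 114 mm over their backs; the gripper's body (76 mm by 85 mm) begins 54 mm behind the grasp point. The pads swing forward as they close: fully open they stand 13 mm farther back than shut.
Start: joints at [1.104, 0.181, 1.607, -0, 1.354, -0.206], TCP at [0.148, 0.556, 0.231] pointing down, gripper open.
Joint ranges: [-2.99, 2.99], [-0.89, 2.07], [0.3, 2.58], [-1.14, 4.28], [0, 2.63], [-3.12, 3.12]. Speed limits (rad/s): [2.57, 2.57, 3.01, 3.14, 3.14, 3.14].

INTERFACE

Orientations are given as a unit quaternion [w, x, y, z].
In Python, from bench import * gives the robot as it stands.
- The arm moves only by the tool play_rows, never from a script. Its argument "plan" is a list of rows, each a list of 3 entries, a list of its own where there are three numbers: the finger opening in mm, from 0 to 85.4, then the shift along the tool's x, y, z normalised to -1 to 1, where 1 is 40 cm, then the turn about the tool's z normalised to -1 to 1, where 1 is pi rad. A call has 1 to 10 rows; each row is the pose to reach, as a shift and turn from the pose commanded when the call began, along the tool's axes at that moment, turning the shorter way round; what a row does not reach only later rows make up. A row lasts 1/10 s, in which the tool goes at most 50 mm and 8.59 degrees, less where a joint would pass 70% of its speed; a pose out of reach is approached as far as the arm can. A call with a number of a shift or a turn outside -1 to 1 is refused whole. A call with a gripper value outside its range is refused whole. The fingers move at their own pace and stop on an object; the grip force is fixed at half the most. Time passes only in rows, so rows that repeat a pose let the fingers close. It gives the time, the measured TCP pose, the force, the opening and the grip force at its end, in the units of the state.
- get_obs(): the state, without advancing time (a new reading comes with each control period).
- camera(name): name is "side" or "top" or "wrist"; returns a dict with "image" (480x640x3 uint8, red, green, blue), "range_z" (480x640 float32, m along the optical axis (not along the pixel's ray), 0 where there is no reading), "intrinsics" (3x3 intrinsics, pixels), "rvec" (rotation vector, rad) and "tvec" (3), from world to camera coordinates, as OpenCV has them; the wrist camera has in their place "T_tool_cam" (4x4, takes a point from camera to tool coordinates, whose origin is the TCP and whose axes are the flange's). Camera axes: x right, y down, z forward; pixel columns grow to the right and rows downward; lengths in m; the calibration is good to about 2 mm. The wrist camera is an equidistant fisheye: a pixel r from the principal point sees the ray r / f radians off the axis. A picture is of the moment at which its call begins: read the wrist's pose just before it.
- hand_in(): hands the job in; it is judged then, once.
Trained networks look in a picture, given as the dict that the camera call returned (one of the last four; its "shot" number tells which), for a name from the list of things; names that differ only in an ending like _2 or _b are one class to them, and where a whole thing is asked for, a point or a joint stands for the part that bears it (a point fixed in the world has none). Each returns a list of dicts, best first, with "conf" (0 to 1); they miss things now and then, are a little off and sometimes report something else, mostly with a low value. They report only what shows in the picture. A call takes as long as a camera call. They do not tell look-alikes from the thing itself.
- search_frame(picture, label): "rect" ([centre column, centre row, width, height] in pixels, round what is visible of it).
- masks_of(picture, label): "mask" (480x640 bool, what is visible of it) and "rect" ([centre column, centre row, width, height] in pixels, round what is visible of it).
The state is a dict: "time_s": time; "q": joint angles; "dq": joint speeds; "joint_efforts": joint torques, N m; "eef_pos": TCP position; "eef_rot": TCP orientation; "wrist_force": force on the tool from outside, world axes, zero at the start; "torque": the same for the moment, N m; "opening": opening from 0.0 (shut) to 1.0 (fully open); "grasp_force": force on a finger pad.
Only numpy, scipy, OpenCV 4.12 (cv2) and the standard library are available. Lean on these libraries where they do the work, as an engineer would, in place of code of your own. Each camera call takes 0.05 s, during which the arm holds its last target. There are 200 camera calls.

TASK

Gently push the turntable round by its spokes with a fingertip until the yellow spoke points straight at the brass post of the depth gauge. Then push the gauge's swinging arm round with a fingertip until its orange needle points straight at the middle of the turntable. Do not touch or shift the marble carving that rides on the turntable, and leave everything else on the bench where it is.

Things in the scene. Friction and masses are not known exactly. Their poses are not given: they have to be found in the camera images.
- spokes: turntable's 4 level spokes, bars 12 mm thick at right angles, 90 (disc rim) to 170 mm from its upright axis. Origin on the axis, mid-height of the bars, 60 mm above bench; x along the yellow spoke (others steel), z up. Turns either way (no stop in reach) with a disc 180 mm wide, top 70 mm above bench; green foot 150 mm wide. 1.2 N at 140 mm radius turns it; friction stops it when not pushed
- gauge: depth gauge stand, fixed to the bench: a round brass foot 84 mm across and a brass post 20 to 24 mm thick, 260 to 275 mm from the turntable's axis, to its left or right. Origin under the post's axis, on the bench
- gauge_arm: level arm swinging about the post: hub 34 mm wide, top 134 mm above bench; steel bar 10 mm thick to 105 mm from the axis, orange needle 6 mm thick to 135 mm. Origin on the post axis, mid-height of bar, 120 mm above bench; x along the arm to the needle tip, z up. Starts roughly towards the robot; swings the short way to the turntable without a stop; 0.7 N at 95 mm moves it; stays where left
- carving: small white marble bust, 130 mm high, 74 mm wide, standing loose in the middle of the turntable's disc. Origin under its middle, its top is 200 mm above the bench
- tin: red tin, 72 mm across, 60 mm high, across the turntable from the gauge. Origin under its middle
- mallet: round wooden mallet standing on its head, 84 mm across, 165 mm high. Origin under its middle
- block: marble block, 80 x 60 x 40 mm high. Origin under its middle
- brush: wooden-handled brush lying on the bench, less than 300 mm long. Origin on the bench under its middle
- chisel: flat steel stone chisel lying on the bench, 190 mm long. Origin on the bench 75 mm from its blunt end
- dust_bowl: blue ceramic bowl, 110 mm across, 45 mm high. Origin under its middle
Not all that is in view belongs to the job. Leave any blue or pink look-alike of the gauge alone.

How it is judged:
By the outcome, as a careful person would: the job done as asked, in the order asked, and still so for the second after the job is handed in, with the robot touching nothing.
It also fails if it takes over 58 s, if anything falls off the work surface, if the arm or the gripper's body presses on something with over 40 N, if the wrist force passes 120 N, or if a joint passes its speed limit or range.

## Working session

There is one attempt and no reset: what is moved stays moved. The work goes in short steps, Python scripts to look and compute and a tool call to move; the robot and the scene stay as the last step left them, time stands still between calls to the robot, and variables do not carry over. Pictures are saved under pics/ and viewed, at most 10 in all, crops included, and the job is handed in when it is done.

Besides the shell and the picture viewer there is one more tool, called after "Request:" as a command line: name --argument value ..., lists and objects as JSON in quotes. play_rows: Moves the arm, as the interface text tells. Its arguments: {"type":"object","properties":{"plan":{"type":"array","items":{"type":"array"}}},"required":["plan"]}

```bash
mkdir -p pics; cat > h.py <<'E'
from bench import *
import numpy as np, cv2
def world(p):
    K=np.array(p["intrinsics"]);R=cv2.Rodrigues(np.array(p["rvec"],float))[0];t=np.array(p["tvec"],float).ravel()
    z=p["range_z"];v,u=np.mgrid[0:480,0:640]
    c=np.stack([(u-K[0,2])/K[0,0]*z,(v-K[1,2])/K[1,1]*z,z],-1)
    return (c-t)@R
E
python3 - <<'E'
from h import *
o=get_obs();print(o["eef_pos"],o["eef_rot"],o["time_s"])
for n in("top","side"):
    p=camera(n);cv2.imwrite(f"pics/{n}0.png",p["image"][:,:,::-1])
    W=world(p);np.savez(f"{n}0.npz",W=W,im=p["image"],z=p["range_z"],K=p["intrinsics"],r=p["rvec"],t=p["tvec"])
    for l in("spokes","gauge","gauge_arm","carving","tin","mallet","block"):
        for m in masks_of(p,l)[:3]:
            q=W[m["mask"]&(p["range_z"]>0)]
            print(n,l,round(m["conf"],2),np.round(m["rect"]),np.round(np.median(q,0),3) if len(q) else None, np.round(np.percentile(q,[2,98],axis=0),3).tolist() if len(q) else None)
E
```

```text
[0.14801284 0.55503908 0.2303764 ] [-2.85872377e-04  1.30035035e-01  9.91508993e-01 -8.50707235e-04] 0.0
top spokes 0.57 [319. 251. 132. 132.] [0.539 0.008 0.069] [[0.437, -0.105, 0.06], [0.667, 0.13, 0.076]]
top gauge 0.95 [409. 323.  38.  52.] [ 0.39  -0.208  0.019] [[0.324, -0.252, 0.01], [0.428, -0.179, 0.137]]
top gauge 0.86 [235. 351.  36.  70.] [0.348 0.215 0.019] [[0.254, 0.188, 0.008], [0.388, 0.259, 0.137]]
top gauge 0.85 [158. 315.  32.  68.] [0.446 0.407 0.02 ] [[0.353, 0.377, -0.001], [0.489, 0.453, 0.136]]
top gauge_arm 0.7 [210. 265.  22.  62.] [0.546 0.264 0.125] [[0.454, 0.252, -0.004], [0.583, 0.29, 0.137]]
top gauge_arm 0.62 [148. 316.  14.  62.] [0.439 0.407 0.126] [[0.334, 0.393, 0.111], [0.467, 0.43, 0.138]]
top gauge_arm 0.29 [320. 251.  32.  26.] [0.535 0.006 0.18 ] [[0.51, -0.026, 0.08], [0.568, 0.039, 0.2]]
top carving 0.95 [321. 252.  32.  25.] [0.534 0.005 0.182] [[0.51, -0.027, 0.081], [0.568, 0.036, 0.2]]
top tin 0.69 [425. 233.  28.  25.] [ 0.589 -0.247  0.058] [[0.559, -0.281, 0.012], [0.623, -0.218, 0.066]]
top mallet 0.77 [138. 218.  41.  36.] [0.638
[... 643 characters left out ...]
.128] [[0.471, 0.256, 0.111], [0.583, 0.29, 0.139]]
side gauge_arm 0.8 [421. 193.  48.  20.] [ 0.366 -0.204  0.125] [[0.27, -0.338, -0.002], [0.407, -0.188, 0.139]]
side gauge_arm 0.79 [424. 315.  58.  18.] [0.339 0.221 0.128] [[0.238, 0.191, 0.115], [0.365, 0.244, 0.139]]
side carving 0.86 [338. 236.  27.  43.] [0.537 0.022 0.134] [[0.51, -0.013, 0.073], [0.568, 0.043, 0.2]]
side carving 0.38 [254. 229.  22.  44.] [ 0.808 -0.063  0.012] [[0.797, -0.165, 0.002], [0.818, 0.012, 0.02]]
side tin 0.62 [335. 193.  30.  28.] [ 0.59  -0.232  0.052] [[0.558, -0.336, -0.001], [0.624, -0.213, 0.067]]
side block 0.81 [240. 283.  35.  30.] [0.786 0.151 0.04 ] [[0.746, 0.11, 0.005], [0.826, 0.18, 0.047]]
```

View pics/top0.png

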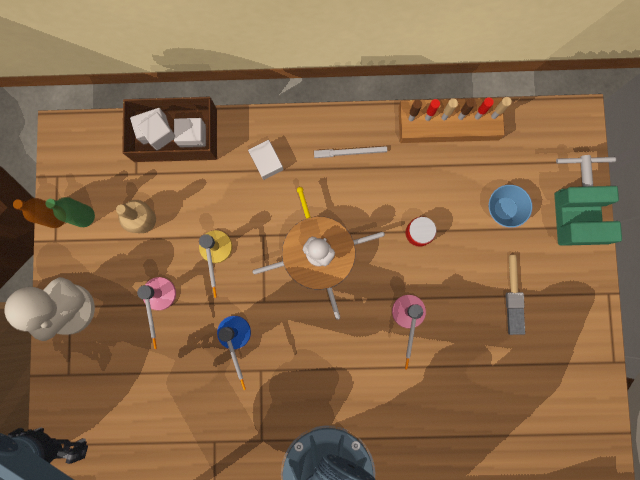

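View pics/side0.png

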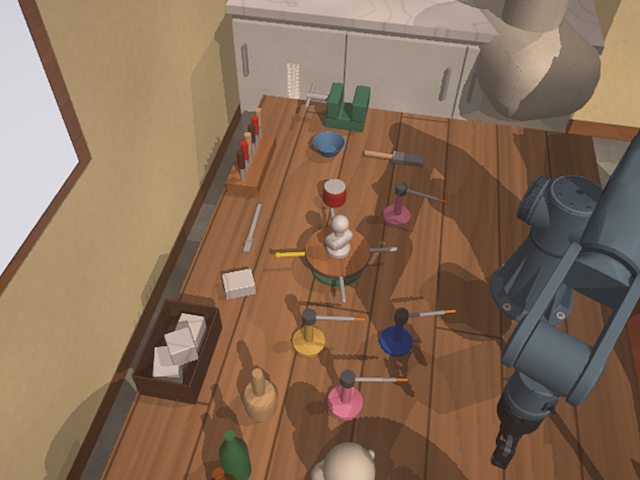

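The top view shows the brass gauge with its hub at (207,242) and needle tip at (214,295). The turntable is at (319,252), with the yellow spoke tip at (301,190) and a steel spoke at (255,271) facing the gauge. The pink and blue gauges are look-alikes. Next I'll fit the geometry.

```bash
cat >> h.py <<'E'
from scipy.optimize import least_squares
def circ(P,r=None):
    c=P.mean(0)
    if r: f=lambda s:np.hypot(*(P-s[:2]).T)-r; return least_squares(f,c,loss="soft_l1",f_scale=.002).x
    f=lambda s:np.hypot(*(P-s[:2]).T)-s[2]; return least_squares(f,[*c,.05],loss="soft_l1",f_scale=.002).x
def axis(Q,c,a0):   # direction of line from c through points
    d=Q-c; return np.degrees(np.arctan2(*(d.mean(0)[::-1])))
def measure(views):
    C=np.array([.539,.004]);G=np.array([.571,.275])
    for n,W,im in views:
        hsv=cv2.cvtColor(im,cv2.COLOR_RGB2HSV);h,s,v=[hsv[...,i].astype(int) for i in range(3)]
        z=W[...,2];xy=W[...,:2]
        d=np.hypot(*(np.moveaxis(xy-C,-1,0)))
        m=(abs(z-.071)<.008)&(d<.094)&(s>60)
        hull=cv2.convexHull(xy[m].astype(np.float32))[:,0]
        c,r=cv2.minEnclosingCircle(hull)
        print(n,"disc enc",np.round(c,4),round(r,4),"hullfit",np.round(circ(hull.astype(float)),4))
        sp=(abs(z-.064)<.012)&(d>.1)&(d<.18)
        ang=np.degrees(np.arctan2(xy[...,1]-C[1],xy[...,0]-C[0]))
        yel=sp&(s>150)&(h>20)&(h<35)&(v>100)
        print(" yellow",yel.sum(),np.round(np.median(xy[yel],0),4),round(np.median(ang[yel]),2),"z",np.round(np.median(z[yel]),4))
        st=sp&(s<70); a=ang[st]
        b=np.degrees(np.angle(np.exp(4j*np.radians(a)).mean()))/4
        print(" steel mod90",st.sum(),round(b,2), [ (k,round(np.median(a[abs((a-b-k+180)%360-180)<15]),2),int((abs((a-b-k+180)%360-180)<15).sum())) for k in(0,90,180,270) if (abs((a-b-k+180)%360-180)<15).sum()>5])
        dg=np.hypot(*(np.moveaxis(xy-G,-1,0)))
        hub=(dg<.03)&(z>.126)
        P=xy[hub];print(" hub",len(P),np.round(P.mean(0),4),"fit17",np.round(circ(cv2.convexHull(P.astype(np.float32))[:,0].astype(float),.017),4),"zmax",round(z[hub].max(),4))
        foot=(dg<.06)&(z>.004)&(z<.035)&(h>18)&(h<35)&(s>120)
        P=xy[foot];print(" foot",len(P),np.round(np.median(z[foot]),4),np.round(cv2.minEnclosingCircle(cv2.convexHull(P.astype(np.float32)))[0],4),"fit42",np.round(circ(cv2.convexHull(P.astype(np.float32))[:,0].astype(float),.042),4))
        bar=(dg>.03)&(dg<.145)&(abs(z-.122)<.012)&(d>.1)
        P=xy[bar]
        if len(P)>10:
            vx,vy,x0,y0=cv2.fitLine(P.astype(np.float32),cv2.DIST_HUBER,0,.01,.01).ravel()
            a=np.degrees(np.arctan2(vy,vx))
            print(" bar",len(P),"dir",round(float(a),2),"pt",round(float(x0),4),round(float(y0),4),"perp off G",round(float(vx*(G[1]-y0)-vy*(G[0]-x0)),4),"far",np.round(P[np.argmax(dg[bar])],4))
        nd=bar&(s>150)&(h<18); print(" needle",nd.sum(),np.round(np.median(xy[nd],0),4) if nd.sum() else None)
E
python3 - <<'E'
from h import *
measure([(n,*(lambda f:(f["W"],f["im"]))(np.load(n+"0.npz"))) for n in("top","side")])
E
```

```text
top disc enc [0.542  0.0064] 0.0908 hullfit [0.5421 0.0064 0.0902]
 yellow 140 [0.672  0.0416] 15.98 z 0.0645
 steel mod90 374 14.82 [(90, np.float64(103.85), 130), (180, np.float64(-165.71), 122), (270, np.float64(-73.56), 122)]
 hub 161 [0.5694 0.2709] fit17 [0.5682 0.271 ] zmax 0.1417
 foot 569 0.0161 [0.5696 0.2711] fit42 [0.5697 0.2713]
 bar 173 dir 8.5 pt 0.4942 0.2596 perp off G 0.0038 far [0.4372 0.2515]
 needle 15 [0.4513 0.2512]
side disc enc [0.5428 0.0085] 0.0933 hullfit [0.5414 0.0072 0.0905]
 yellow 79 [0.6704 0.0459] 17.45 z 0.0653
 steel mod90 217 13.43 [(90, np.float64(103.17), 98), (180, np.float64(-167.28), 88), (270, np.float64(-73.03), 31)]
 hub 157 [0.5687 0.2751] fit17 [0.5679 0.274 ] zmax 0.1415
 foot 114 0.0165 [0.5701 0.2751] fit42 [0.5711 0.274 ]
 bar 164 dir 8.63 pt 0.4914 0.2627 perp off G 0.0002 far [0.4389 0.2509]
 needle 25 [0.4511 0.2553]
```

```bash
cat >> h.py <<'E'
from scipy.spatial.transform import Rotation as Ro
def pose():
    o=get_obs();w,x,y,z=o["eef_rot"];return np.array(o["eef_pos"]),Ro.from_quat([x,y,z,w]).as_matrix(),o
def rel(pts):
    p,R,o=pose();print("pose",np.round(p,4),"yawx",np.round(np.degrees(np.arctan2(R[1,0],R[0,0])),2),"t",o["time_s"])
    for q in pts: print(np.round(q,3),"->",np.round((np.array(q)-p)@R/.4,3).tolist())
C=np.array([.5418,.0067]);G=np.array([.569,.2725])
def finger(th,R,sgn=1,r=.138,gap=0,half=.006,c=C):
    th=np.radians(th);n=sgn*np.array([-np.sin(th),np.cos(th)]);
    s=half+gap+.0145*abs(n@R[:2,1])+.011*abs(n@R[:2,0])
    return c+np.sqrt(r*r-s*s)*np.array([np.cos(th),np.sin(th)])-s*n
E
python3 - <<'E'
from h import *
p,R,o=pose()
a=finger(-164.7,R,gap=.012)
rel([[*a,.231],[*a,.12],[*a,.046]])
print()
rel([[*finger(t,R),.046] for t in (-164.7,-160,-155,-150,-145,-140,-135,-130,-125,-120,-115,-110,-105,-101,-98,-96)])
E
```

```text
pose [0.1483 0.5556 0.2313] yawx 165.06 t 0.8
[0.404 0.006 0.231] -> [-0.971, -1.162, 0.001]
[0.404 0.006 0.12 ] -> [-0.971, -1.162, 0.278]
[0.404 0.006 0.046] -> [-0.971, -1.162, 0.463]

pose [0.1483 0.5556 0.2313] yawx 165.06 t 0.8
[ 0.404 -0.006  0.046] -> [-0.981, -1.191, 0.463]
[ 0.406 -0.017  0.046] -> [-0.991, -1.217, 0.463]
[ 0.408 -0.029  0.046] -> [-1.005, -1.244, 0.463]
[ 0.412 -0.04   0.046] -> [-1.022, -1.27, 0.463]
[ 0.417 -0.052  0.046] -> [-1.04, -1.294, 0.463]
[ 0.423 -0.063  0.046] -> [-1.061, -1.317, 0.463]
[ 0.429 -0.073  0.046] -> [-1.085, -1.338, 0.463]
[ 0.437 -0.083  0.046] -> [-1.11, -1.357, 0.463]
[ 0.446 -0.093  0.046] -> [-1.137, -1.374, 0.463]
[ 0.456 -0.101  0.046] -> [-1.167, -1.388, 0.463]
[ 0.467 -0.109  0.046] -> [-1.197, -1.4, 0.463]
[ 0.478 -0.116  0.046] -> [-1.229, -1.409, 0.463]
[ 0.49  -0.121  0.046] -> [-1.262, -1.414, 0.463]
[ 0.498 -0.124  0.046] -> [-1.283, -1.416, 0.463]
[ 0.504 -0.126  0.046] -> [-1.299, -1.417, 0.463]
[ 0.508 -0.127  0.046] -> [-1.31, -1.417, 0.463]
```

Request:
play_rows --plan '[[0,[-0.08,-0.096,0],0],[0,[-0.16,-0.19,0],0],[0,[-0.24,-0.285,0],0],[0,[-0.32,-0.38,0],0],[0,[-0.4,-0.475,0],0],[0,[-0.48,-0.57,0],0],[0,[-0.56,-0.67,0],0],[0,[-0.64,-0.765,0],0],[0,[-0.72,-0.86,0],0],[0,[-0.8,-0.96,0],0]]'

```text
time_s: 1.8
eef_pos: [0.3583, 0.1018, 0.2318]
eef_rot: [0.001, 0.13, 0.992, 0.0]
wrist_force: [1.3, 1.1, -0.1]
opening: 0.001
grasp_force: 0.0
```

Request:
play_rows --plan '[[0,[-0.09,-0.1,0],0],[0,[-0.171,-0.202,0],0],[0,[-0.171,-0.202,0],0],[0,[-0.171,-0.202,0.1],0],[0,[-0.171,-0.202,0.2],0]]'

```text
time_s: 2.3
eef_pos: [0.4042, 0.0074, 0.1515]
eef_rot: [0.002, 0.131, 0.991, -0.0]
wrist_force: [0.7, 0.6, -1.4]
opening: 0.003
grasp_force: 0.0
```

```bash
python3 - <<'E'
from h import *
p,R,o=pose();print(o["opening"],o["wrist_force"])
a=finger(-164.7,R,gap=.012)
rel([[*a,.12],[*a,.046]])
rel([[*finger(t,R),.046] for t in (-164.7,-155,-145,-135,-125,-115,-105,-100)])
E
```

```text
0.0026867682560945613 [ 0.68380098  0.64781912 -1.44678294]
pose [0.4042 0.0074 0.1515] yawx 164.97 t 2.3
[0.404 0.006 0.12 ] -> [0.0, -0.003, 0.079]
[0.404 0.006 0.046] -> [0.001, -0.003, 0.264]
pose [0.4042 0.0074 0.1515] yawx 164.97 t 2.3
[ 0.404 -0.006  0.046] -> [-0.008, -0.032, 0.264]
[ 0.408 -0.029  0.046] -> [-0.033, -0.085, 0.264]
[ 0.417 -0.052  0.046] -> [-0.068, -0.135, 0.264]
[ 0.429 -0.073  0.046] -> [-0.113, -0.179, 0.264]
[ 0.446 -0.093  0.046] -> [-0.165, -0.215, 0.264]
[ 0.467 -0.109  0.046] -> [-0.225, -0.241, 0.265]
[ 0.49  -0.121  0.046] -> [-0.289, -0.255, 0.265]
[ 0.5   -0.125  0.046] -> [-0.316, -0.257, 0.265]
```

Request:
play_rows --plan '[[0,[0,0,0.08],0],[0,[0,0,0.17],0],[0,[0,0,0.262],0],[0,[0,0,0.262],0]]'

```text
time_s: 2.7
eef_pos: [0.3985, 0.0097, 0.0426]
eef_rot: [-0.005, 0.13, 0.992, 0.001]
wrist_force: [-0.4, -0.9, 0.1]
opening: -0.0
grasp_force: 0.0
```

Request:
play_rows --plan '[[0,[-0.004,-0.018,0],0],[0,[-0.008,-0.032,0],0],[0,[-0.019,-0.058,0],0],[0,[-0.033,-0.085,0],0],[0,[-0.05,-0.11,0],0],[0,[-0.068,-0.135,0],0],[0,[-0.09,-0.158,0],0],[0,[-0.113,-0.179,0],0]]'

```text
time_s: 3.5
eef_pos: [0.4285, -0.0739, 0.0464]
eef_rot: [-0.0, 0.13, 0.991, 0.0]
wrist_force: [-0.5, 1.6, 1.0]
opening: 0.003
grasp_force: 0.8
```

```bash
python3 - <<'E'
from h import *
p,R,o=pose();print(o["wrist_force"])
rel([[*finger(t,R),.046] for t in (-130,-125,-120,-115,-110,-106,-103,-101)])
V=[]
for n in("top","side"):
    q=camera(n);V.append((n,world(q),q["image"]))
measure(V)
E
```

```text
[-0.4610499   1.58193689  0.97383773]
pose [ 0.4285 -0.0739  0.0464] yawx 165.02 t 3.5
[ 0.437 -0.083  0.046] -> [-0.027, -0.017, 0.001]
[ 0.446 -0.093  0.046] -> [-0.055, -0.034, 0.001]
[ 0.456 -0.101  0.046] -> [-0.084, -0.048, 0.001]
[ 0.467 -0.109  0.046] -> [-0.114, -0.06, 0.001]
[ 0.478 -0.116  0.046] -> [-0.146, -0.069, 0.001]
[ 0.487 -0.12   0.046] -> [-0.172, -0.074, 0.001]
[ 0.494 -0.123  0.046] -> [-0.19, -0.076, 0.001]
[ 0.498 -0.124  0.046] -> [-0.2, -0.076, 0.001]
top disc enc [0.5424 0.0067] 0.0908 hullfit [0.5419 0.0063 0.09  ]
 yellow 153 [0.64   0.0993] 43.3 z 0.064
 steel mod90 237 43.37 [(90, np.float64(131.98), 120), (270, np.float64(-45.19), 117)]
 hub 158 [0.5695 0.2709] fit17 [0.5687 0.2706] zmax 0.1415
 foot 578 0.0159 [0.5698 0.2711] fit42 [0.5699 0.2712]
 bar 172 dir 8.47 pt 0.494 0.2597 perp off G 0.0038 far [0.4373 0.2525]
 needle 24 [0.4489 0.2532]
side disc enc [0.5426 0.0072] 0.0933 hullfit [0.541  0.0072 0.0906]
 yellow 73 [0.6376 0.1079] 46.54 z 0.0662
 steel mod90 225 42.58 [(90, np.float64(131.73), 93), (180, np.float64(-144.75), 62), (270, np.float64(-42.14), 70)]
 hub 157 [0.5687 0.2749] fit17 [0.5689 0.274 ] zmax 0.1407
 foot 66 0.0165 [0.5699 0.275 ] fit42 [0.5697 0.2736]
 bar 166 dir 9.42 pt 0.4945 0.2626 perp off G -0.0003 far [0.4389 0.251 ]
 needle 24 [0.4517 0.2547]
```

Request:
play_rows --plan '[[0,[-0.027,-0.017,0],0],[0,[-0.055,-0.034,0],0],[0,[-0.084,-0.048,0],0],[0,[-0.114,-0.06,0],0],[0,[-0.146,-0.069,0],0],[0,[-0.172,-0.074,0],0],[0,[-0.19,-0.076,0],0],[0,[-0.2,-0.076,0],0],[0,[-0.2,-0.076,0],0]]'

```text
time_s: 4.5
eef_pos: [0.4983, -0.1231, 0.0466]
eef_rot: [0.0, 0.13, 0.992, -0.0]
wrist_force: [0.5, -0.9, -0.2]
opening: 0.003
grasp_force: 0.0
```

```bash
cat >> h.py <<'E'
def tt(V,C0=None):
    # joint 4-spoke fit per view: centre + angle from spoke points (mid 100..165 mm)
    for n,W,im in V:
        hsv=cv2.cvtColor(im,cv2.COLOR_RGB2HSV);h,s,v=[hsv[...,i].astype(int) for i in range(3)]
        z=W[...,2];xy=W[...,:2];d=np.hypot(*np.moveaxis(xy-C,-1,0))
        m=(abs(z-.064)<.012)&(d>.1)&(d<.175)
        yel=m&(s>150)&(h>20)&(h<35); st=m&(s<70)
        y0=np.degrees(np.arctan2(*(np.median(xy[yel],0)-C)[::-1]))
        P=xy[yel|st]
        def f(q):
            D=P-q[:2];a=np.arctan2(D[:,1],D[:,0])-q[2];a=(a+np.pi/4)%(np.pi/2)-np.pi/4
            return np.hypot(*D.T)*np.sin(a)
        q=least_squares(f,[*C,np.radians(y0)],loss="soft_l1",f_scale=.003).x
        g=G; print(n,"centre",np.round(q[:2],4),"yellow",round(np.degrees(q[2]),2),"direct",round(y0,2),"rms",round(f(q).std(),4))
def shots(tag=None):
    V=[]
    for n in("top","side"):
        q=camera(n);V.append((n,world(q),q["image"]))
        if tag: cv2.imwrite(f"pics/{n}{tag}.png",q["image"][:,:,::-1])
    return V
E
python3 - <<'E'
from h import *
p,R,o=pose();print(o["wrist_force"])
rel([[*finger(t,R),.046] for t in (-101,-100,-99,-98,-97,-96,-95)])
V=shots("1");tt(V);measure(V)
tt([(n,*(lambda f:(f["W"],f["im"]))(np.load(n+"0.npz"))) for n in("top","side")])
E
```

```text
[ 0.50591705 -0.91724123 -0.18802741]
pose [ 0.4983 -0.1231  0.0466] yawx 165.07 t 4.5
[ 0.498 -0.124  0.046] -> [-0.0, -0.003, 0.002]
[ 0.5   -0.125  0.046] -> [-0.005, -0.003, 0.002]
[ 0.502 -0.125  0.046] -> [-0.011, -0.003, 0.002]
[ 0.504 -0.126  0.046] -> [-0.016, -0.003, 0.002]
[ 0.506 -0.127  0.046] -> [-0.022, -0.003, 0.002]
[ 0.509 -0.127  0.046] -> [-0.027, -0.003, 0.002]
[ 0.511 -0.128  0.046] -> [-0.033, -0.003, 0.002]
top centre [0.5414 0.0067] yellow 78.95 direct 79.17 rms 0.0034
side centre [0.5366 0.0117] yellow 78.68 direct 80.06 rms 0.0065
top disc enc [0.5423 0.0066] 0.0907 hullfit [0.5423 0.0068 0.0897]
 yellow 144 [0.5673 0.1404] 78.18 z 0.0643
 steel mod90 257 -11.06 [(0, np.float64(-9.78), 128), (180, np.float64(167.63), 129)]
 hub 163 [0.5692 0.2709] fit17 [0.5686 0.2709] zmax 0.1408
 foot 576 0.016 [0.5697 0.2708] fit42 [0.5694 0.271 ]
 bar 173 dir 8.38 pt 0.4942 0.2596 perp off G 0.004 far [0.4372 0.2514]
 needle 24 [0.4491 0.253 ]
side disc enc [0.541  0.0073] 0.0923 hullfit [0.5416 0.0073 0.0905]
 yellow 13 [0.5707 0.1724] 79.01 z 0.0651
 steel mod90 244 -12.29 [(0, np.float64(-7.99), 89), (180, np.float64(165.86), 93), (270, np.float64(-105.78), 62)]
 hub 164 [0.568  0.2756] fit17 [0.5683 0.2741] zmax 0.1421
 foot 68 0.0179 [0.5693 0.2755] fit42 [0.5691 0.276 ]
 bar 166 dir 8.95 pt 0.4905 0.2625 perp off G -0.0002 far [0.4388 0.2528]
 needle 24 [0.4517 0.2559]
top centre [0.5415 0.0067] yellow 15.13 direct 15.3 rms 0.0033
side centre [0.5421 0.0107] yellow 15.13 direct 16.65 rms 0.0031
```

Request:
play_rows --plan '[[0,[-0.005,-0.003,0],0],[0,[-0.011,-0.003,0],0],[0,[-0.016,-0.003,0],0],[0,[-0.022,-0.003,0],0],[0,[-0.027,-0.003,0],0],[0,[-0.027,-0.003,0],0],[0,[-0.027,-0.003,0],0]]'

```text
time_s: 5.3
eef_pos: [0.508, -0.127, 0.0466]
eef_rot: [0.0, 0.13, 0.992, -0.0]
wrist_force: [0.7, -0.7, -0.5]
opening: -0.003
grasp_force: 0.1
```

```bash
python3 - <<'E'
from h import *
p,R,o=pose();print(p,o["wrist_force"])
V=shots();tt(V)
V=shots();tt(V)
rel([[*finger(-96,R),.046],[*finger(-96,R,gap=.02),.046]])
E
```

```text
[ 0.50800638 -0.12696936  0.04655699] [ 0.67616328 -0.73306388 -0.48446745]
top centre [0.5416 0.0067] yellow 83.18 direct 83.31 rms 0.0033
side centre [0.5345 0.0114] yellow 82.94 direct 84.05 rms 0.0056
top centre [0.5416 0.0067] yellow 83.18 direct 83.36 rms 0.0034
side centre [0.5337 0.0115] yellow 82.77 direct 84.54 rms 0.006
pose [ 0.5079 -0.1269  0.0466] yawx 165.05 t 5.5
[ 0.508 -0.127  0.046] -> [-0.002, -0.0, 0.002]
[ 0.489 -0.121  0.046] -> [0.049, 0.003, 0.002]
```

Request:
play_rows --plan '[[0,[-0.003,-0.0,0],0],[0,[-0.006,-0.0,0],0],[0,[-0.006,-0.0,0],0],[0,[0.02,0.0,0],0],[0,[0.06,0.0,0],0],[0,[0.09,0.0,0],0],[0,[0.09,0.0,0],0]]'

```text
time_s: 6.2
eef_pos: [0.471, -0.1166, 0.046]
eef_rot: [-0.001, 0.13, 0.992, 0.0]
wrist_force: [-0.6, -0.1, -0.3]
opening: -0.0
grasp_force: 0.0
```

```bash
python3 - <<'E'
from h import *
p,R,o=pose();print(p,o["wrist_force"])
V=shots();tt(V);tt(shots());measure(V)
print()
b=finger(-171.4,R,r=.09,gap=.015,half=.005,c=G)
rel([[*p[:2],.25],[*b,.25],[*b,.108]])
E
```

```text
[ 0.47099587 -0.11659994  0.04604313] [-0.59356089 -0.06178    -0.33203095]
top centre [0.5415 0.0066] yellow 84.04 direct 84.15 rms 0.0034
side centre [0.5372 0.0113] yellow 83.89 direct 84.84 rms 0.0185
top centre [0.5414 0.0066] yellow 84.02 direct 84.14 rms 0.0034
side centre [0.5367 0.0113] yellow 84.1 direct 85.11 rms 0.0177
top disc enc [0.5419 0.0063] 0.0908 hullfit [0.5419 0.0063 0.09  ]
 yellow 145 [0.5556 0.1425] 83.14 z 0.0644
 steel mod90 257 -5.97 [(0, np.float64(-4.74), 128), (180, np.float64(172.84), 128)]
 hub 161 [0.5689 0.2708] fit17 [0.5683 0.2707] zmax 0.1397
 foot 575 0.0158 [0.5688 0.2712] fit42 [0.5695 0.2712]
 bar 172 dir 8.28 pt 0.5037 0.2611 perp off G 0.0041 far [0.4372 0.2518]
 needle 23 [0.4491 0.2529]
side disc enc [0.5416 0.0082] 0.0919 hullfit [0.5409 0.0078 0.0901]
 yellow 10 [0.557  0.1753] 84.02 z 0.0663
 steel mod90 274 -8.21 [(0, np.float64(-3.06), 95), (180, np.float64(170.63), 96), (270, np.float64(-95.36), 46)]
 hub 163 [0.5682 0.2752] fit17 [0.5677 0.2738] zmax 0.1424
 foot 62 0.0173 [0.5699 0.2766] fit42 [0.5706 0.2743]
 bar 164 dir 9.32 pt 0.4996 0.2638 perp off G -0.0005 far [0.4384 0.2559]
 needle 23 [0.4505 0.2554]

pose [ 0.4736 -0.1179  0.0468] yawx 165.05 t 6.4
[ 0.471 -0.117  0.25 ] -> [0.007, 0.001, -0.508]
[0.483 0.298 0.25 ] -> [0.246, 1.009, -0.509]
[0.483 0.298 0.108] -> [0.246, 1.009, -0.154]
```

Request:
play_rows --plan '[[0,[0,0,-0.12],0],[0,[0,0,-0.24],0],[0,[0,0,-0.36],0],[0,[0,0,-0.48],0],[0,[0,0,-0.52],0],[0,[0.03,0.12,-0.52],0],[0,[0.06,0.23,-0.52],0],[0,[0.09,0.34,-0.52],0],[0,[0.12,0.45,-0.52],0],[0,[0.14,0.56,-0.52],0]]'

```text
time_s: 7.4
eef_pos: [0.4767, 0.1152, 0.2549]
eef_rot: [0.001, 0.13, 0.992, 0.0]
wrist_force: [1.5, -0.2, -0.3]
opening: -0.0
grasp_force: 0.0
```

Request:
play_rows --plan '[[0,[0.03,0.12,0],0],[0,[0.06,0.23,0],0],[0,[0.09,0.34,0],0],[0,[0.106,0.449,0],0],[0,[0.106,0.449,0],0],[0,[0.106,0.449,0.1],0],[0,[0.106,0.449,0.1],0]]'

```text
time_s: 8.1
eef_pos: [0.4791, 0.2969, 0.2096]
eef_rot: [-0.004, 0.13, 0.992, -0.002]
wrist_force: [-0.9, -0.9, -0.7]
opening: 0.0
grasp_force: 0.0
```

```bash
python3 - <<'E'
from h import *
p,R,o=pose();print(p,o["wrist_force"])
b=finger(-171.4,R,r=.09,gap=.015,half=.005,c=G)
rel([[*b,.15],[*b,.108]])
rel([[*finger(t,R,r=.09,half=.005,c=G),.108] for t in (-171.4,-165,-158,-150,-142,-134,-126,-120)])
cv2.imwrite("pics/w2.png",camera("top")["image"][180:420,120:460,::-1].repeat(2,0).repeat(2,1))
E
```

```text
[0.47909907 0.29686892 0.20960983] [-0.86582596 -0.87699082 -0.70280073]
pose [0.4791 0.2969 0.2096] yawx 165.09 t 8.1
[0.483 0.298 0.15 ] -> [-0.009, 0.005, 0.149]
[0.483 0.298 0.108] -> [-0.01, 0.005, 0.254]
pose [0.4791 0.2969 0.2096] yawx 165.09 t 8.1
[0.479 0.282 0.108] -> [-0.012, -0.035, 0.254]
[0.479 0.272 0.108] -> [-0.017, -0.058, 0.254]
[0.48  0.261 0.108] -> [-0.026, -0.084, 0.254]
[0.482 0.249 0.108] -> [-0.04, -0.112, 0.254]
[0.486 0.237 0.108] -> [-0.058, -0.14, 0.254]
[0.493 0.225 0.108] -> [-0.081, -0.164, 0.254]
[0.501 0.214 0.108] -> [-0.108, -0.186, 0.254]
[0.508 0.206 0.108] -> [-0.131, -0.199, 0.254]
```

View pics/w2.png

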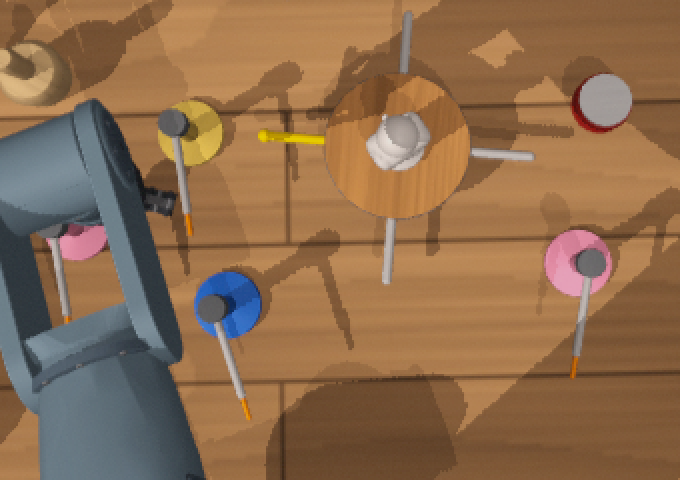

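Request:
play_rows --plan '[[0,[0,0.01,0.08],0],[0,[0,0.01,0.16],0],[0,[0,0.01,0.254],0],[0,[0,0.01,0.254],0],[0,[0,0.01,0.254],0]]'

```text
time_s: 8.65
eef_pos: [0.4838, 0.3014, 0.1143]
eef_rot: [0.0, 0.13, 0.991, 0.0]
wrist_force: [0.9, -0.1, 0.9]
opening: -0.001
grasp_force: 0.0
```

```bash
python3 - <<'E'
from h import *
p,R,o=pose();print(p,o["wrist_force"])
rel([[*finger(t,R,r=.09,half=.005,c=G),.108] for t in (-171.4,-165,-158,-150,-142,-134,-126,-120)])
cv2.imwrite("pics/s3.png",camera("side")["image"][150:450,240:640,::-1].repeat(2,0).repeat(2,1))
E
```

```text
[0.48375945 0.30140233 0.1143173 ] [ 0.85602159 -0.1164775   0.86877109]
pose [0.4838 0.3014 0.1143] yawx 165.01 t 8.65
[0.479 0.282 0.108] -> [-0.002, -0.05, 0.016]
[0.479 0.272 0.108] -> [-0.007, -0.073, 0.016]
[0.48  0.261 0.108] -> [-0.016, -0.099, 0.016]
[0.482 0.249 0.108] -> [-0.03, -0.128, 0.016]
[0.486 0.237 0.108] -> [-0.048, -0.155, 0.016]
[0.493 0.225 0.108] -> [-0.071, -0.179, 0.016]
[0.501 0.214 0.108] -> [-0.098, -0.201, 0.016]
[0.508 0.206 0.108] -> [-0.121, -0.214, 0.016]
```

View pics/s3.png

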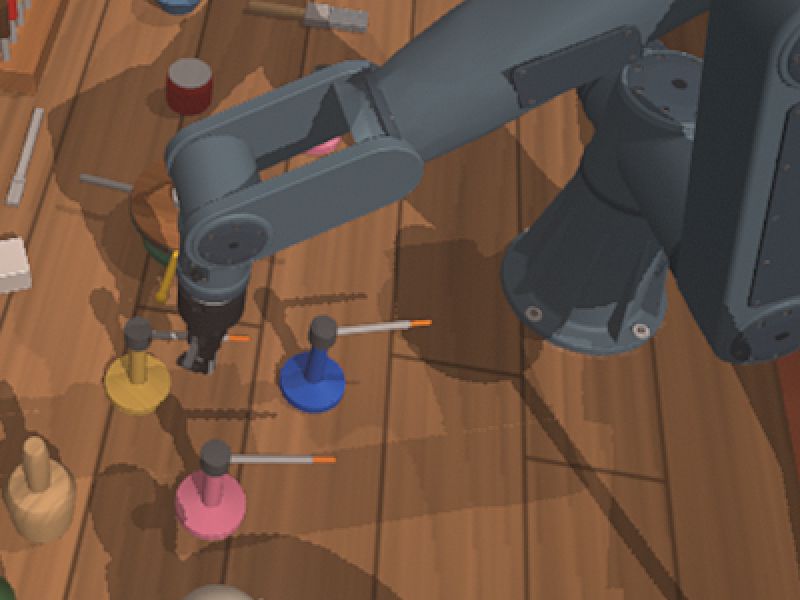

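The side view shows the fingertip at (205,365), on the left of the brass gauge's arm, and the wrist is well clear of everything. Now I'll push the gauge arm.

Request:
play_rows --plan '[[0,[-0.001,-0.02,0.016],0],[0,[-0.002,-0.04,0.016],0],[0,[-0.004,-0.06,0.016],0],[0,[-0.008,-0.08,0.016],0],[0,[-0.016,-0.099,0.016],0],[0,[-0.03,-0.128,0.016],0],[0,[-0.048,-0.155,0.016],0],[0,[-0.071,-0.179,0.016],0],[0,[-0.098,-0.201,0.016],0],[0,[-0.121,-0.214,0.016],0]]'

```text
time_s: 9.7
eef_pos: [0.5085, 0.2052, 0.1064]
eef_rot: [-0.0, 0.13, 0.991, -0.0]
wrist_force: [0.1, 1.2, -0.4]
opening: -0.001
grasp_force: 0.4
```

```bash
python3 - <<'E'
from h import *
p,R,o=pose();print(p,o["wrist_force"])
V=shots();tt(V[:1]);measure(V)
rel([[*finger(t,R,r=.09,half=.005,c=G),.108] for t in (-120,-116,-112,-108,-105,-102,-100,-98,-96)])
E
```

```text
[0.50845991 0.20517432 0.10640966] [ 0.14937353  1.18306175 -0.3567107 ]
top centre [0.5415 0.0065] yellow 84.0 direct 84.22 rms 0.0033
top disc enc [0.5422 0.0063] 0.0907 hullfit [0.542  0.0064 0.09  ]
 yellow 144 [0.5556 0.1427] 83.0 z 0.064
 steel mod90 373 -5.69 [(0, np.float64(-4.82), 125), (180, np.float64(172.82), 127), (270, np.float64(-95.0), 121)]h.py:34: RuntimeWarning: Mean of empty slice.
  P=xy[hub];print(" hub",len(P),np.round(P.mean(0),4),"fit17",np.round(circ(cv2.convexHull(P.astype(np.float32))[:,0].astype(float),.017),4),"zmax",round(z[hub].max(),4))
  ret = um.true_divide(
Traceback (most recent call last):
  File "h.py", line 34, in measure
    P=xy[hub];print(" hub",len(P),np.round(P.mean(0),4),"fit17",np.round(circ(cv2.convexHull(P.astype(np.float32))[:,0].astype(float),.017),4),"zmax",round(z[hub].max(),4))
                                                                              ~~~~~~~~~~~~~~~~~~~~~~~~~~~~~~~~~~~~^^^^^
TypeError: 'NoneType' object is not subscriptable
```

```bash
cat >> h.py <<'E'
GV={"top":np.array([.5692,.2711]),"side":np.array([.569,.2745])}
def bar(V):
    for n,W,im in V:
        hsv=cv2.cvtColor(im,cv2.COLOR_RGB2HSV);h,s,v=[hsv[...,i].astype(int) for i in range(3)]
        z=W[...,2];xy=W[...,:2];g=GV[n];d=np.hypot(*np.moveaxis(xy-g,-1,0))
        m=(d>.03)&(d<.14)&(abs(z-.122)<.008)&(((s<60)&(v>90))|((s>150)&(h<18)))
        P=xy[m]
        if len(P)<8: print(n,"few",len(P));continue
        D=P-g
        vx,vy,x0,y0=cv2.fitLine(P.astype(np.float32),cv2.DIST_HUBER,0,.01,.01).ravel();a=np.degrees(np.arctan2(vy,vx))
        nd=m&(s>150)&(h<18);N=np.median(xy[nd],0) if nd.sum() else g
        am=np.median(np.degrees(np.arctan2(D[:,1],D[:,0]))[np.hypot(*D.T)>.06])
        print(n,len(P),"line",round(float(a),2),"via hub",round(am,2),"needle",nd.sum(),np.round(N,4),round(np.degrees(np.arctan2(*(N-g)[::-1])),2))
E
python3 - <<'E'
from h import *
V=shots();bar(V)
bar([(n,*(lambda f:(f["W"],f["im"]))(np.load(n+"0.npz"))) for n in("top","side")])
p,R,o=pose()
rel([[*finger(t,R,r=.09,half=.005,c=G),.108] for t in (-120,-116,-112,-108,-105,-102,-100,-98,-96)])
E
```

```text
top few 0
side 59 line 29.09 via hub -122.46 needle 0 [0.569  0.2745] 0.0
top 139 line 8.88 via hub -171.21 needle 13 [0.4513 0.2512] -170.42
side 130 line 9.18 via hub -171.66 needle 25 [0.4511 0.2553] -170.75
pose [0.5079 0.2062 0.1063] yawx 165.01 t 9.9
[0.508 0.206 0.108] -> [-0.001, -0.0, -0.004]
[0.514 0.201 0.108] -> [-0.017, -0.008, -0.004]
[0.52  0.197 0.108] -> [-0.034, -0.014, -0.004]
[0.526 0.194 0.108] -> [-0.051, -0.019, -0.004]
[0.531 0.191 0.108] -> [-0.065, -0.022, -0.004]
[0.534 0.189 0.108] -> [-0.074, -0.023, -0.004]
[0.537 0.188 0.108] -> [-0.081, -0.024, -0.004]
[0.539 0.188 0.108] -> [-0.088, -0.025, -0.004]
[0.542 0.187 0.108] -> [-0.094, -0.025, -0.004]
```

Request:
play_rows --plan '[[0,[-0.017,-0.008,0],0],[0,[-0.034,-0.014,0],0],[0,[-0.051,-0.019,0],0],[0,[-0.065,-0.022,0],0],[0,[-0.072,-0.023,0],0],[0,[-0.072,-0.023,0],0],[0,[-0.05,-0.023,0],0],[0,[-0.02,-0.023,0],0],[0,[0.03,-0.023,0],0]]'

```text
time_s: 10.8
eef_pos: [0.4929, 0.2008, 0.1065]
eef_rot: [0.0, 0.13, 0.991, -0.0]
wrist_force: [-0.5, -0.1, -0.2]
opening: 0.0
grasp_force: 0.0
```

```bash
python3 - <<'E'
from h import *
p,R,o=pose();print(p,o["wrist_force"]);V=shots("4");bar(V);tt(V[:1])
E
```

```text
[0.49289414 0.20083805 0.10646234] [-0.52319213 -0.14160718 -0.2224965 ]
top 37 line 76.46 via hub -102.83 needle 26 [0.5421 0.1522] -102.83
side 103 line 76.96 via hub -102.72 needle 16 [0.5422 0.1545] -102.57
top centre [0.5416 0.0065] yellow 83.97 direct 84.08 rms 0.0033
```

View pics/side4.png

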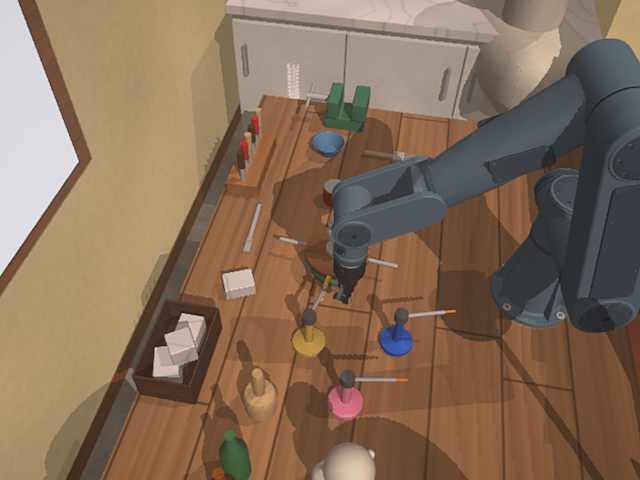

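The side view shows the brass arm's needle near (326,283), almost at the turntable. About 7° is left.

```bash
python3 - <<'E'
from h import *
p,R,o=pose()
rel([[*finger(t,R,r=.09,half=.005,c=G),.107] for t in (-108,-103,-100,-98,-96)])
E
```

```text
pose [0.4904 0.2015 0.1059] yawx 165.15 t 10.9
[0.526 0.194 0.107] -> [-0.091, 0.003, -0.003]
[0.533 0.19  0.107] -> [-0.111, -0.001, -0.003]
[0.537 0.188 0.107] -> [-0.12, -0.002, -0.003]
[0.539 0.188 0.107] -> [-0.127, -0.002, -0.003]
[0.542 0.187 0.107] -> [-0.134, -0.003, -0.003]
```

Request:
play_rows --plan '[[0,[-0.05,0.002,0],0],[0,[-0.09,0.002,0],0],[0,[-0.104,-0.001,0],0],[0,[-0.112,-0.001,0],0],[0,[-0.12,-0.002,0],0],[0,[-0.127,-0.002,0],0],[0,[-0.133,-0.003,0],0],[0,[-0.133,-0.003,0],0],[0,[-0.09,0,0],0],[0,[0,0,0],0]]'

```text
time_s: 11.9
eef_pos: [0.4954, 0.2002, 0.107]
eef_rot: [0.001, 0.131, 0.991, 0.0]
wrist_force: [-0.2, -0.1, 0.8]
opening: 0.001
grasp_force: 0.0
```

```bash
python3 - <<'E'
from h import *
p,R,o=pose();V=shots();bar(V);V=shots();bar(V);tt(V[:1])
p,R,o=pose()
rel([[*finger(t,R,r=.09,half=.005,c=G),.107] for t in (-100,-98,-96,-95)])
E
```

```text
top 39 line 85.1 via hub -95.09 needle 24 [0.5581 0.148 ] -95.14
side 112 line 84.96 via hub -95.35 needle 18 [0.5578 0.1542] -95.33
top 44 line 86.52 via hub -95.03 needle 21 [0.5593 0.1484] -94.61
side 107 line 85.69 via hub -95.56 needle 17 [0.5583 0.1553] -95.14
top centre [0.5412 0.0066] yellow 84.1 direct 84.35 rms 0.0032
pose [0.4934 0.2009 0.1067] yawx 165.11 t 12.1
[0.537 0.188 0.107] -> [-0.113, -0.002, -0.001]
[0.539 0.188 0.107] -> [-0.119, -0.003, -0.001]
[0.542 0.187 0.107] -> [-0.126, -0.003, -0.001]
[0.543 0.186 0.107] -> [-0.129, -0.003, -0.001]
```

Request:
play_rows --plan '[[0,[0.05,0,0],0],[0,[0.08,0,-0.1],0],[0,[0.08,0,-0.22],0],[0,[0.12,0,-0.34],0],[0,[0.2,0,-0.38],0],[0,[0.3,0,-0.38],0],[0,[0.4,0,-0.38],0],[0,[0.4,0,-0.38],0],[0,[0.4,0,-0.38],0]]'

```text
time_s: 13.0
eef_pos: [0.3399, 0.2422, 0.2594]
eef_rot: [0.001, 0.13, 0.992, 0.0]
wrist_force: [0.5, 0.8, -0.6]
opening: 0.004
grasp_force: 0.0
```

```bash
python3 - <<'E'
from h import *
p,R,o=pose();print(p)
for i in range(4):
    V=shots("5" if i==0 else None);bar(V);tt(V[:1])
measure(V)
im=cv2.imread("pics/top5.png");cv2.imwrite("pics/c5.png",cv2.resize(im[170:340,120:345],None,fx=3.5,fy=3.5))
E
```

```text
[0.33989049 0.24221793 0.25941477]
top 133 line 86.28 via hub -95.17 needle 13 [0.56   0.1506] -94.38
side 108 line 84.16 via hub -95.1 needle 17 [0.5582 0.1508] -95.01
top centre [0.5412 0.0066] yellow 84.13 direct 84.28 rms 0.0033
top 132 line 86.7 via hub -94.94 needle 13 [0.5599 0.1506] -94.4
side 108 line 84.23 via hub -95.22 needle 15 [0.5577 0.1513] -95.22
top centre [0.5411 0.0067] yellow 84.12 direct 84.28 rms 0.0032
top 133 line 86.42 via hub -94.96 needle 13 [0.5598 0.1503] -94.45
side 109 line 84.56 via hub -95.08 needle 18 [0.5579 0.1517] -95.19
top centre [0.5411 0.0066] yellow 84.13 direct 84.41 rms 0.0032
top 129 line 86.5 via hub -95.01 needle 13 [0.5599 0.1504] -94.41
side 107 line 84.26 via hub -95.32 needle 16 [0.5578 0.1531] -95.25
top centre [0.5412 0.0067] yellow 84.13 direct 84.33 rms 0.0033
top disc enc [0.542  0.0065] 0.0907 hullfit [0.5418 0.0063 0.0899]
 yellow 129 [0.555  0.1398] 83.37 z 0.0641
 steel mod90 374 -5.65 [(0, np.float64(-4.79), 125), (180, np.float64(172.82), 128), (270, np.float64(-94.97), 121)]
 hub 161 [0.5698 0.2706] fit17 [0.57   0.2705] zmax 0.1403
 foot 565 0.016 [0.5693 0.2716] fit42 [0.5697 0.2712]
 bar 171 dir 84.49 pt 0.5625 0.1963 perp off G -0.0009 far [0.5566 0.1382]
 needle 13 [0.5599 0.1504]
side disc enc [0.5419 0.0075] 0.0924 hullfit [0.5417 0.0074 0.0904]
 yellow 58 [0.5544 0.143 ] 83.42 z 0.067
 steel mod90 232 -5.98 [(0, np.float64(-2.94), 93), (180, np.float64(170.72), 96), (270, np.float64(-95.45), 43)]
 hub 153 [0.5693 0.2747] fit17 [0.5695 0.2734] zmax 0.1448
 foot 74 0.0165 [0.5694 0.2734] fit42 [0.5708 0.2738]
 bar 122 dir 84.82 pt 0.5622 0.2044 perp off G -0.0024 far [0.5567 0.1423]
 needle 16 [0.5578 0.1531]
```

View pics/c5.png

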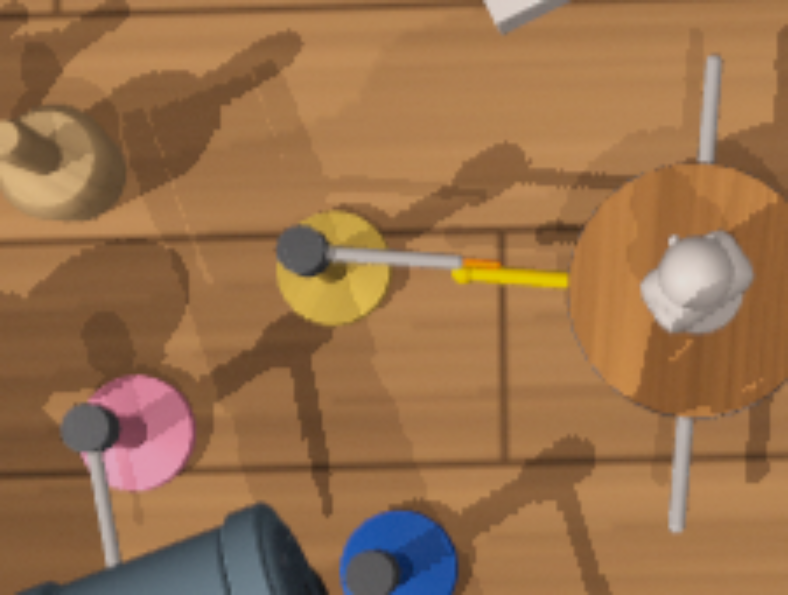

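```bash
python3 - <<'E'
from h import *
for n in("top","side"):
    p=camera(n);im=p["image"];W=world(p)
    K=np.array(p["intrinsics"]);R=cv2.Rodrigues(np.array(p["rvec"],float))[0];t=np.array(p["tvec"],float).ravel()
    o=-R.T@t;v,u=np.mgrid[0:480,0:640];ray=np.stack([(u-K[0,2])/K[0,0],(v-K[1,2])/K[1,1],u*0+1.],-1)@R
    pl=lambda z:(o+ray*((z-o[2])/ray[...,2])[...,None])[...,:2]
    hsv=cv2.cvtColor(im,cv2.COLOR_RGB2HSV).astype(int);h,s,vv=np.moveaxis(hsv,-1,0)
    z=W[...,2];near=lambda X,c:np.hypot(*np.moveaxis(X-c,-1,0))
    X=pl(.122);d=near(X,GV[n])
    m=(d>.028)&(d<.14)&(z>.1)&(z<.14)&(((s<80)&(vv>80))|((s>150)&(h<18)))&~((h>=20)&(h<35)&(s>150))
    P=X[m];vx,vy,x0,y0=cv2.fitLine(P.astype(np.float32),cv2.DIST_HUBER,0,.01,.01).ravel();a=np.degrees(np.arctan2(vy,vx))
    H=pl(.134);hm=(near(H,GV[n])<.025)&(z>.12)&(vv<90)&(s<90);hc=circ(cv2.convexHull(H[hm].astype(np.float32))[:,0].astype(float),.017)
    D=pl(.07);dm=(near(D,C)<.094)&(abs(z-.07)<.01);dc=cv2.minEnclosingCircle(cv2.convexHull(D[dm].astype(np.float32)))
    f=np.array(dc[0]);T=f-hc
    print(n,"bar",len(P),round(float(a),2),"hub",np.round(hc,4),"disc",np.round(f,4),round(dc[1],4),"hub->disc",round(np.degrees(np.arctan2(T[1],T[0]))+180,2))
    pt=np.array([x0,y0]);w=np.array([vx,vy]);print("  line miss at disc(mm)",round(1e3*float(w[0]*(f-pt)[1]-w[1]*(f-pt)[0]),1),"at hub",round(1e3*float(w[0]*(hc-pt)[1]-w[1]*(hc-pt)[0]),1))
    S=pl(.064);ym=(near(S,f)>.095)&(near(S,f)<.175)&(h>20)&(h<35)&(s>150)&(near(S,GV[n])>.09);Y=S[ym]
    print("  yellow dir",ym.sum(),round(np.degrees(np.arctan2(*(Y.mean(0)-f)[::-1])),2))
E
```

```text
top bar 143 86.31 hub [0.5673 0.2697] disc [0.5412 0.007 ] 0.0937 hub->disc 84.33
  line miss at disc(mm) 9.2 at hub 0.1
  yellow dir 135 84.21
side bar 123 84.58 hub [0.5683 0.2785] disc [0.5419 0.0074] 0.0938 hub->disc 84.45
  line miss at disc(mm) 2.7 at hub 2.1
  yellow dir 58 84.26
```

The crop shows the needle just short of the yellow spoke tip at about (480,265), with spoke and arm nearly in line. The arm measures about 1° past the line, so I'll nudge it back from the other side.

```bash
python3 - <<'E'
from h import *
p,R,o=pose()
b=finger(-95.2,R,sgn=-1,r=.09,gap=.02,half=.005,c=G)
rel([[*b,.26],[*b,.108]])
rel([[*finger(t,R,sgn=-1,r=.09,half=.005,c=G),.108] for t in (-95.2,-96,-97)])
E
```

```text
pose [0.3394 0.2418 0.2584] yawx 165.03 t 13.5
[0.6   0.188 0.26 ] -> [-0.664, 0.038, -0.004]
[0.6   0.188 0.108] -> [-0.664, 0.038, 0.376]
pose [0.3394 0.2418 0.2584] yawx 165.03 t 13.5
[0.579 0.183 0.108] -> [-0.617, 0.013, 0.376]
[0.578 0.183 0.108] -> [-0.614, 0.012, 0.376]
[0.576 0.183 0.108] -> [-0.61, 0.01, 0.376]
```

Request:
play_rows --plan '[[0,[-0.11,0.01,0],0],[0,[-0.22,0.01,0],0],[0,[-0.33,0.02,0],0],[0,[-0.44,0.03,0],0],[0,[-0.55,0.03,0],0],[0,[-0.665,0.038,0],0],[0,[-0.665,0.038,0],0],[0,[-0.665,0.038,0.1],0],[0,[-0.665,0.038,0.2],0],[0,[-0.665,0.038,0.2],0]]'

```text
time_s: 14.5
eef_pos: [0.5954, 0.1876, 0.1718]
eef_rot: [-0.006, 0.13, 0.991, -0.001]
wrist_force: [-1.4, -0.4, -1.4]
opening: -0.0
grasp_force: 0.0
```

Request:
play_rows --plan '[[0,[0,0,0.1],0],[0,[0,0,0.174],0],[0,[0,0,0.174],0],[0,[0,0,0.174],0]]'

```text
time_s: 14.9
eef_pos: [0.6006, 0.1883, 0.1108]
eef_rot: [0.001, 0.13, 0.992, 0.0]
wrist_force: [0.2, -0.2, 0.5]
opening: 0.002
grasp_force: 0.0
```

```bash
python3 - <<'E'
from h import *
p,R,o=pose();print(o["wrist_force"])
rel([[*finger(t,R,sgn=-1,r=.09,half=.005,c=G),.108] for t in (-95.2,-96,-97)])
bar(shots())
E
```

```text
[ 0.18923831 -0.16688694  0.46143114]
pose [0.6006 0.1883 0.1108] yawx 165.07 t 14.9
[0.579 0.183 0.108] -> [0.048, -0.027, 0.007]
[0.578 0.183 0.108] -> [0.052, -0.028, 0.007]
[0.576 0.183 0.108] -> [0.056, -0.029, 0.007]
top 86 line 86.38 via hub -95.04 needle 6 [0.5601 0.1447] -94.12
side 111 line 84.86 via hub -94.9 needle 16 [0.5578 0.1508] -95.19
```

Request:
play_rows --plan '[[0,[0.02,-0.012,0.007],0],[0,[0.036,-0.02,0.007],0],[0,[0.044,-0.026,0.007],0],[0,[0.048,-0.027,0.007],0],[0,[0.052,-0.028,0.007],0],[0,[0.052,-0.028,0.007],0],[0,[0.052,-0.028,0.007],0]]'

```text
time_s: 15.7
eef_pos: [0.5772, 0.1826, 0.1061]
eef_rot: [0.0, 0.13, 0.992, 0.0]
wrist_force: [0.1, -0.0, 0.0]
opening: 0.001
grasp_force: 0.0
```

```bash
python3 - <<'E'
from h import *
p,R,o=pose();print(p,o["wrist_force"])
bar(shots());bar(shots())
E
```

```text
[0.5771683  0.18264365 0.10614614] [ 0.08612542 -0.01381853  0.04660227]
top 17 line 86.48 via hub -95.32 needle 6 [0.5572 0.1423] -95.32
side 116 line 84.14 via hub -95.15 needle 20 [0.5567 0.1522] -95.77
top 17 line 86.44 via hub -95.26 needle 6 [0.5574 0.1424] -95.25
side 113 line 82.95 via hub -95.4 needle 18 [0.5563 0.1521] -95.93
```

Request:
play_rows --plan '[[0,[0.001,0,0],0],[0,[0.002,0,0],0],[0,[0.002,0,0],0],[0,[-0.03,0.015,0],0],[0,[-0.06,0.03,0],0],[0,[-0.06,0.03,-0.1],0],[0,[-0.06,0.03,-0.2],0],[0,[-0.06,0.03,-0.32],0],[0,[-0.06,0.03,-0.4],0],[0,[-0.06,0.03,-0.4],0]]'

```text
time_s: 16.9
eef_pos: [0.6062, 0.1885, 0.273]
eef_rot: [0.005, 0.13, 0.992, 0.001]
wrist_force: [1.0, 0.4, 0.7]
opening: 0.004
grasp_force: 0.0
```

Request:
play_rows --plan '[[0,[0.1,0,0],0],[0,[0.2,0,0],0],[0,[0.3,0,0],0],[0,[0.4,0,0],0],[0,[0.5,0,0],0],[0,[0.6,0,0],0],[0,[0.66,0,0],0],[0,[0.66,0,0],0],[0,[0.66,0,0],0]]'

```text
time_s: 17.8
eef_pos: [0.3481, 0.2562, 0.2658]
eef_rot: [0.0, 0.13, 0.992, -0.0]
wrist_force: [0.3, -0.5, 0.9]
opening: 0.002
grasp_force: 0.0
```

```bash
python3 - <<'E'
from h import *
p,R,o=pose();print(p,o["time_s"])
for i in range(3):
    V=shots("6" if i==0 else None);bar(V);tt(V[:1])
measure(V)
q=camera("top");W=world(q)
for l in("carving","tin","mallet","block"):
    for m in masks_of(q,l)[:1]: print(l,np.round(m["rect"]),np.round(np.median(W[m["mask"]],0),3))
im=cv2.imread("pics/top6.png");cv2.imwrite("pics/c6.png",cv2.resize(im[170:340,120:345],None,fx=3.5,fy=3.5))
E
```

```text
[0.3480707  0.25615721 0.26580436] 17.8
top 129 line 84.59 via hub -96.27 needle 12 [0.5577 0.152 ] -95.51
side 102 line 83.49 via hub -96.17 needle 18 [0.5555 0.1543] -96.42
top centre [0.5409 0.0067] yellow 84.16 direct 84.63 rms 0.0032
top 130 line 84.45 via hub -96.01 needle 12 [0.5576 0.1517] -95.55
side 102 line 83.62 via hub -96.19 needle 18 [0.5556 0.1517] -96.24
top centre [0.5409 0.0067] yellow 84.14 direct 84.49 rms 0.0032
top 125 line 83.89 via hub -96.13 needle 11 [0.5577 0.1508] -95.47
side 103 line 83.45 via hub -96.02 needle 18 [0.5556 0.1522] -96.27
top centre [0.5409 0.0066] yellow 84.16 direct 84.53 rms 0.0032
top disc enc [0.5417 0.0051] 0.0915 hullfit [0.542  0.0062 0.0901]
 yellow 117 [0.5542 0.1355] 83.64 z 0.064
 steel mod90 371 -5.67 [(0, np.float64(-4.8), 126), (180, np.float64(172.87), 126), (270, np.float64(-95.11), 119)]
 hub 163 [0.5698 0.2705] fit17 [0.5701 0.2703] zmax 0.1397
 foot 563 0.0158 [0.5695 0.2711] fit42 [0.57   0.2711]
 bar 170 dir 83.45 pt 0.5609 0.1955 perp off G -0.001 far [0.5547 0.1386]
 needle 11 [0.5577 0.1508]
side disc enc [0.5393 0.0049] 0.0937 hullfit [0.5411 0.0077 0.0903]
 yellow 64 [0.555  0.1421] 83.39 z 0.0668
 steel mod90 233 -5.79 [(0, np.float64(-2.73), 95), (180, np.float64(170.91), 94), (270, np.float64(-95.25), 44)]
 hub 157 [0.5695 0.2744] fit17 [0.5696 0.2728] zmax 0.1423
 foot 70 0.0171 [0.5698 0.2754] fit42 [0.5698 0.2739]
 bar 124 dir 83.92 pt 0.5611 0.2065 perp off G -0.0026 far [0.5548 0.1375]
 needle 18 [0.5556 0.1522]
carving [320. 251.  30.  27.] [0.536 0.003 0.18 ]
tin [423. 232.  24.  28.] [ 0.589 -0.248  0.059]
mallet [134. 216.  39.  36.] [0.638 0.452 0.075]
block [264. 162.  34.  40.] [0.787 0.136 0.038]
```

View pics/c6.png

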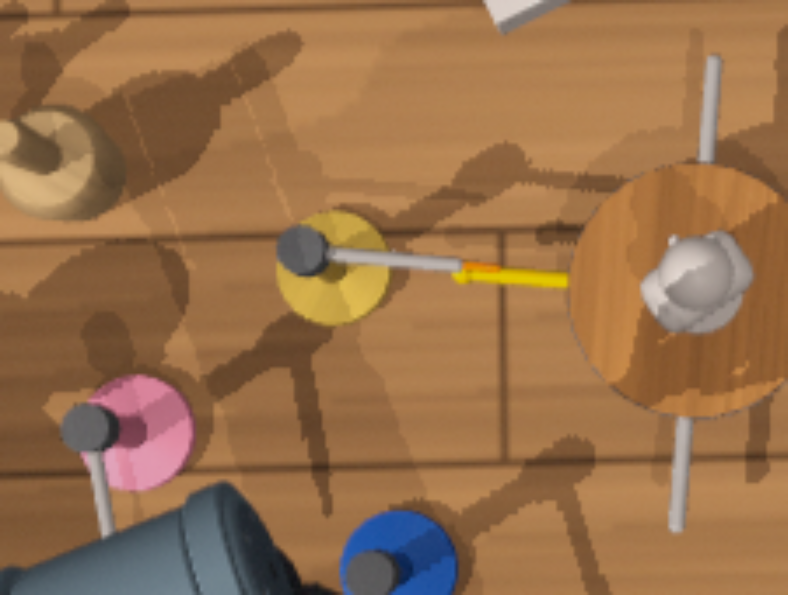

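The crop shows the needle at (482,267) in line with the yellow spoke, and the carving hasn't moved. The arm measures -96.0° against a target of -95.9°, and the spoke 84.1° against 84.1°. I'm handing it in.

```bash
python3 -c "
from bench import *
print(hand_in())"
```

```text
the job is handed in; nothing more can be done
None
```

The job is handed in: the yellow spoke points at the brass post and the needle at the turntable's middle (both within about 1°, as measured from the cameras). The carving, tin, mallet and block have not moved, and about 18 s of the 58 s were used.

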